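Clamp a print block in the carving jig

ROBOT

A 7-joint arm with a two-finger parallel gripper is mounted at the origin on the work surface. World frame = base frame: x ahead of the robot, y to its left, z up, the work surface at z = 0. Lengths are in mm, angles in rad, forces in N, time in s.
With the tool pointing down it reaches from about 425 to 1025 mm from the base axis. Payload 3.6 kg.
Tool frame: the origin (TCP) lies on the mounting face of the last link; the fingertips stand env.finger_overhang ahead of it and the grasp point (between the pads) lies 155 mm ahead of it (env.finger_overhang is the distance from the TCP to the fingertips, in mm); z points along the fingers, x is the direction in which the jaws open and shut, and the axes are right-handed (so a half turn about z gives the same grasp; the last joint's range is limited). The gripper opens to 85 mm and grips with 20 to 120 N. Pads are 22 mm wide; open, the fingers measure 114 mm over their backs; the gripper's body (76 mm by 85 mm) begins 54 mm behind the grasp point. The pads swing forward as they close: fully open they stand 13 mm farther back than shut.
Start: joints at [-1.238, 0.591, 0.048, 1.609, -0.033, 0.943, -0.034], TCP at [299.453, 660.271, 404.702] pointing down, gripper open.
Joint ranges: [-2.69, 2.69], [-0.47, 2.24], [-1.27, 1.36], [0.19, 2.51], [-1.53, 4.68], [0.08, 2.07], [-3.09, 3.09]. Speed limits (rad/s): [2.57, 2.57, 3.14, 3.14, 3.14, 3.14, 3.14].

INTERFACE

Orientations are given as a unit quaternion [w, x, y, z].
In Python, from bench import env gives the robot as it stands. The module is installed in compiled form; this text tells all that it offers.
- The arm moves only by the shell command python3 -m inch 'ROWS'. ROWS is text: rows parted by semicolons, each of 5 numbers parted by spaces: the opening, from 0 (shut) to 1 (fully open), then the shift along the world's x, y, z in mm, then the turn about the world's z in rad. A call has 1 to 8 rows; each row shifts and turns the commanded pose from where the row before left it; what a row does not reach is not made up. A row lasts 1/8 s, in which the tool goes at most 62.5 mm and 10.7 degrees, less where a joint would pass 70% of its speed; a pose out of reach is approached as far as the arm can. A call with a gripper value outside its range is refused whole. The fingers move at their own pace and stop on an object; the grip force is fixed at half the most. Time passes only in rows, so rows that do not move let the fingers close. It gives the time, the measured TCP pose, the force and the opening at its end, in the units of the state.
- env.sense(): the state, without advancing time (a new reading comes with each control period).
- env.snapshot(name): name is "scene" or "side" or "wrist"; returns (picture, depth): 480x640x3 uint8, red, green, blue; 480x640 float32, mm along the optical axis (not along the pixel's ray), 0 where there is no reading.
- env.camera_model(name): a dict with "K" (3x3 intrinsics, pixels), "distortion" ([k1, k2, p1, p2, k3] as OpenCV has them; the pictures are not rectified), "T" (4x4, takes a point from camera to world coordinates); the wrist camera has in their place "hand_eye" (4x4, takes a point from camera to tool coordinates, whose origin is the TCP and whose axes are the tool frame's). Camera axes: x right, y up, looking along -z (the intrinsics and any distortion apply to the point x, -y, -z); pixel columns grow to the right and rows downward; lengths in mm; the calibration is good to about 2 mm. A picture is of the moment at which its call begins: read the wrist's pose just before it. camera_model takes no time and is no camera call.
- env.job_done(): hands the job in, once; it reports no verdict.
Trained networks look in the newest picture that a camera, given by its name, has taken for a name from the list of things; names that differ only in an ending like _2 or _b are one class to them, and where a whole thing is asked for, a point or a joint stands for the part that bears it (a point fixed in the world has none). Each returns a list of dicts, best first, with "conf" (0 to 1); they miss things now and then, are a little off and sometimes report something else, mostly with a low value. They report only what shows in the picture. A call takes as long as a camera call. They do not tell look-alikes from the thing itself.
- env.find_in(camera, query): "uv" ([column, row] in pixels, amid what is visible of it).
The state is a dict: "clock": time; "qpos": joint angles; "joint_vel": joint speeds; "joint_efforts": joint torques, N m; "tool_pos": TCP position; "eef_rot": TCP orientation; "contact_force": force on the tool from outside, world axes, zero at the start; "moment": the same for the moment, N m; "grip_width": finger opening in mm.
Only numpy, scipy, OpenCV 4.12 (cv2) and the standard library are available. Lean on these libraries where they do the work, as an engineer would, in place of code of your own. Each camera call takes 0.05 s, during which the arm holds its last target. There are 200 camera calls.

TASK

Set the carved wooden block on the jig board, between the steel nose plate and the sprung stand, with its long side along the board, and press it firmly home against the nose plate while the stand is still tipped back. Then push the stand past its upright point so that it snaps over onto the block and clamps it, and take the hand away. Push neither the block nor the stand with more than 30 N, and leave the ink tin, the chip tray and the gouge where they are.

Things in the scene. Friction and masses are not known exactly. Their poses are not given: they have to be found in the camera images.
- block_center (a point): Centre of the loose pale wooden print block, 110 long (its x) x 56 wide (its y) x 40 high (its z), about 0.2 kg, carved lines on top; it starts lying flat on the bench, carved face up. Either end may face the nose plate.
- board: Plywood jig board fixed to the bench, 300 long (its x) x 84 wide (its y) x 18 thick; origin at the centre of its underside, on the bench. Along its centre line (y = 0), x runs from the sprung stand (hinge at x = -75) to the stop bracket (x = +94 to +132). No side guides.
- bracket: Steel stop bracket on the board, 44 high; axes as the board's, origin at board (0, 0, 18). Its nose plate (50 wide, 6 to 36 above the board) faces the stand, on a screw set by the last user: face at x = +71 (drawn back) to +59 (run out), setting not given and fixed. Find it by feel: slide the block to +x slowly until the push is 5 to 10 N, hold half a second.
- foot: Low steel foot of the stand, fixed on the board; axes as the board's, origin at board (0, 0, 18). It carries the stand on a hinge along y at x = -75, 10 above the board; its cheeks reach x = -66 and 22 above the board. The stand belongs to it.
- stand (a joint): Stand angle, rad. 0: tipped back on its rest, 0.45 from upright, away from the nose. 0.45: upright, the over-centre point; beyond it the spring throws the stand towards +x onto the block's top rear edge, where it rests at 1.0 to 1.4 (end stop 1.55). Pushed level at the crossbar it resists with 4 to 9 N at first, less and less towards upright; it clamps the block with 10 to 20 N.
- stand_tip (a point): Centre of the crossbar (14 thick, 44 wide) at the tip of the stand, a flat steel bar 24 wide, 8 thick; it lies 103 from the hinge: 121 above the bench and at board x = -120 when tipped back, 131 above the bench when upright. Push it from behind, towards +x.
- ink_tin: Bystander, leave alone: round ink tin, 76 across, 85 high; origin at the centre of its underside.
- chip_tray: Bystander, leave alone: black tray of wood chips, 150 (its x) x 110 (its y) x 30 high; origin at the centre of its underside.
- gouge: Bystander, leave alone: carving gouge lying on the bench, 28 thick; along its x the wooden handle runs from -110 to 0 and the blade to +105; origin on the bench below the ferrule.
There are look-alikes about, which are no part of the job. Of the things shaped like the part that bears block_center, the wooden one is meant.

How it is judged:
By the outcome, as a careful person would: the job done as asked, in the order asked, and still so for the second after the job is handed in, with the robot touching nothing.
It also fails if it takes over 54 s, if anything falls off the work surface, if the arm or the gripper's body presses on something with over 40 N, if the wrist force passes 120 N, or if a joint passes its speed limit or range.

## Working session

There is one attempt and no reset: what is moved stays moved. The work goes in short steps, Python scripts to look and compute and a shell command to move; the robot and the scene stay as the last step left them, time stands still between calls to the robot, and variables do not carry over. Pictures are saved under pics/ and viewed, about 8 in all and at most 12, crops included, and the job is handed in when it is done.

```bash
mkdir -p pics
cat > h.py <<'E'
import numpy as np, cv2
from bench import env
from scipy.spatial.transform import Rotation as R
def T(cam,s):
    m=env.camera_model(cam)
    if cam!='wrist': return m,np.array(m['T'])
    q=s['eef_rot']; A=np.eye(4); A[:3,:3]=R.from_quat([q[1],q[2],q[3],q[0]]).as_matrix(); A[:3,3]=s['tool_pos']
    return m,A@np.array(m['hand_eye'])
def snap(cam,name=None):
    s=env.sense(); p,d=env.snapshot(cam)
    if name: cv2.imwrite(f'pics/{name}.png',p[:,:,::-1])
    m,M=T(cam,s); return p,d,m,M
def cloud(d,m,M):
    h,w=d.shape; v,u=np.mgrid[:h,:w]
    uv=np.stack([u,v],-1).reshape(-1,1,2).astype(float)
    n=cv2.undistortPoints(uv,np.array(m['K']),np.array(m['distortion'])).reshape(h,w,2)
    P=np.stack([n[...,0]*d,-n[...,1]*d,-d,np.ones_like(d)],-1)@M.T
    W=P[...,:3]; W[d==0]=np.nan; return W
E
python3 - <<'E'
from h import *
print(env.finger_overhang, env.sense())
for c in ['scene','side']:
    p,d,m,M=snap(c,c+'0'); W=cloud(d,m,M); np.save(c+'W.npy',W); print(c,M[:3,3].round())
    for q in ['block_center','board','bracket','foot','stand','stand_tip','ink_tin','chip_tray','gouge']:
        for r in env.find_in(c,q)[:3]:
            u,v=np.array(r['uv']).round().astype(int); print(q,round(r['conf'],2),u,v,np.nanmedian(W[max(0,v-2):v+3,max(0,u-2):u+3].reshape(-1,3),0).round())
E
```

```text
173.4 {'clock': 0.0, 'qpos': array([-1.23848569,  0.59215209,  0.04828474,  1.60984783, -0.03331765,
        0.94266237, -0.03369996]), 'joint_vel': array([-9.05649004e-04,  1.54728217e-03, -8.08166994e-04, -3.13964220e-04,
        6.69759477e-05, -1.00461817e-03, -3.37083555e-04]), 'joint_efforts': array([-8.32706501e-04, -5.48696315e+01,  1.54646661e+00, -1.98118812e+01,
        9.43057094e-03,  8.71449796e-03,  2.32461457e-05]), 'tool_pos': array([299.25134357, 659.87679137, 403.50675855]), 'eef_rot': array([ 6.57847538e-04,  8.40530378e-01,  5.41763233e-01, -9.21796703e-04]), 'contact_force': array([ 0.14859021,  0.05570048, -0.35521668]), 'moment': array([-0.04204352, -0.00959795,  0.02060218]), 'grip_width': 85.55255599040973}
scene [1179.  -25.  813.]
block_center 0.86 394 214 [329. 172.  41.]
block_center 0.76 275 248 [ 419. -100.   41.]
block_center 0.73 351 253 [444.  62.  40.]
board 0.97 320 333 [628. -14.  17.]
bracket 0.84 378 320 [638.  94.  61.]
foot 0.79 272 322 [ 603. -105.   23.]
foot 0.58 153 270 [ 438. -370.   10.]
stand 0.68 263 307 [ 625. -114.  101.]
stand_tip 0.76 268 307 [ 615. -106.   89.]
ink_tin 0.78 481 301 [621. 289.  78.]
chip_tray 0.75 154 271 [ 439. -368.   10.]
gouge 0.67 482 250 [438. 355.  21.]
gouge 0.59 264 305 [ 620. -112.  101.]
side [  80. -608.  511.]
block_center 0.77 296 280 [426.  33.  39.]
block_center 0.73 322 327 [ 389. -117.   39.]
board 0.57 386 275 [603. -31.  17.]
bracket 0.62 356 241 [612.  86.  45.]
bracket 0.58 233 233 [426. 342.  17.]
bracket 0.21 293 282 [418.  31.  39.]
foot 0.94 418 278 [632. -93.  28.]
stand 0.72 418 279 [632. -93.  26.]
stand 0.57 420 253 [ 596. -125.  116.]
ink_tin 0.93 300 211 [579. 269.  60.]
ink_tin 0.4 231 236 [416. 332.  15.]
chip_tray 0.71 458 424 [ 442. -367.   11.]
gouge 0.95 233 235 [423. 337.  13.]
```

View pics/scene0.png

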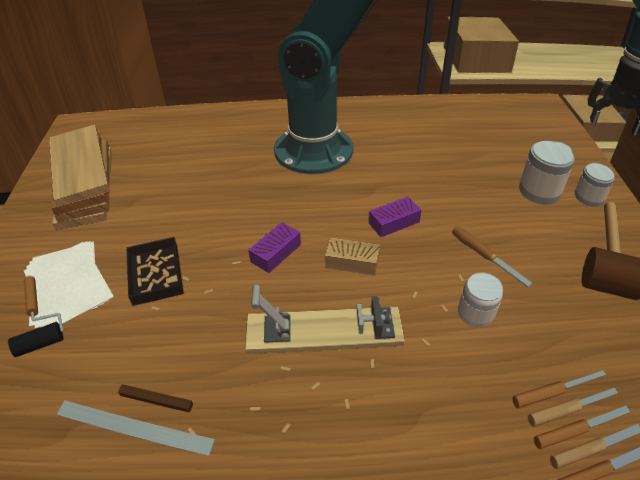

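View pics/side0.png

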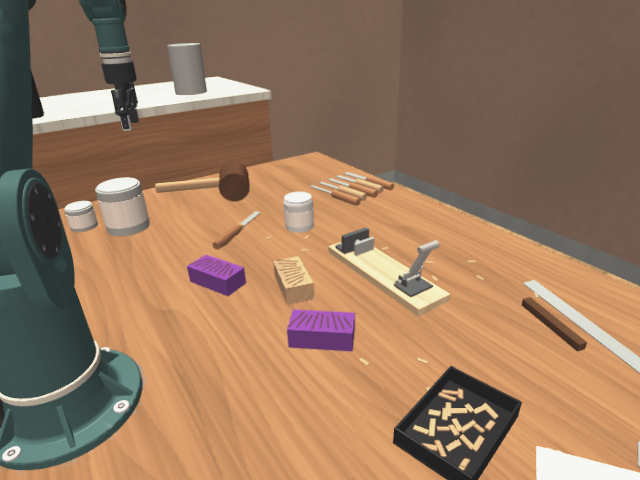

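The wooden block sits at scene px (352,255), with two purple look-alikes at (275,247) and (395,216). The board lies at (325,328), with the stand on its left (image) and the nose bracket on its right. Next I'll fit rectangles to the depth points.

```bash
cat >> h.py <<'E'
def rect(W,c,r,z0,z1):
    P=W.reshape(-1,3); P=P[np.isfinite(P).all(1)]
    P=P[(np.hypot(*(P[:,:2]-c).T)<r)&(P[:,2]>z0)&(P[:,2]<z1)]
    b=cv2.minAreaRect(P[:,:2].astype(np.float32)); 
    return len(P),np.round(b[0],1),np.round(b[1],1),round(b[2],1),np.median(P[:,2]).round(1), cv2.boxPoints(b).round()
E
python3 - <<'E'
from h import *
for c in ['scene','side']:
    W=np.load(c+'W.npy')
    print(c,'block',rect(W,(437,50),75,34,46)); print('board',rect(W,(628,-14),170,13,22))
    print('brk',rect(W,(638,94),50,52,75),'tip',rect(W,(610,-125),60,105,135))
E
```

```text
scene block (1036, array([435.3,  65.5]), array([108.5,  59.7]), 73.7, np.float64(40.0), array([[391.,  22.],
       [449.,   5.],
       [479., 109.],
       [422., 126.]], dtype=float32))
board (4137, array([615.6,  -5.8]), array([300.4,  86.8]), 89.6, np.float64(17.7), array([[ 571., -156.],
       [ 658., -156.],
       [ 660.,  144.],
       [ 573.,  145.]], dtype=float32))
brk (286, array([617.1,  84.9]), array([58.8, 61.1]), 70.7, np.float64(60.7), array([[579.,  67.],
       [636.,  47.],
       [656., 103.],
       [598., 123.]], dtype=float32)) tip (228, array([ 615.9, -121.9]), array([20.5, 45.2]), 89.4, np.float64(124.9), array([[ 593., -132.],
       [ 638., -132.],
       [ 639., -112.],
       [ 593., -111.]], dtype=float32))
side block (863, array([435.5,  65.7]), array([111.6,  56.3]), 74.6, np.float64(38.7), array([[394.,  19.],
       [448.,   4.],
       [478., 112.],
       [423., 127.]], dtype=float32))
board (2252, array([615.9,  -6.2]), array([ 87.6, 300.7]), 0.0, np.float64(16.9), array([[ 572.,  144.],
       [ 572., -157.],
       [ 660., -157.],
       [ 660.,  144.]], dtype=float32))
brk (177, array([620.,  79.]), array([44.1, 63.6]), 89.3, np.float64(58.1), array([[588.,  57.],
       [652.,  57.],
       [652., 101.],
       [589., 101.]], dtype=float32)) tip (187, array([ 615.5, -127.7]), array([14.7, 45.5]), 86.3, np.float64(122.8), array([[ 592., -134.],
       [ 638., -137.],
       [ 639., -122.],
       [ 593., -119.]], dtype=float32))
```

The two cameras agree: block centre is (435.5, 65.6) with its long axis at 74.2°. Board centre is (616, -6), with board x along world +y. I'll move above the block and turn the jaws to -15.8°.

```bash
python3 -m inch '1 11 -50 0 -0.118;1 11 -50 0 -0.118;1 11 -50 0 -0.118;1 11 -50 0 -0.118;1 11 -50 0 -0.118;1 11 -50 -5 -0.118;1 11 -50 -10 -0.118;1 11 -50 -10 -0.118' && python3 -m inch '1 12 -50 -15 -0.118;1 12 -50 -20 -0.118;1 12 -50 -20 -0.118;1 12 -44 -20 -0.122;1 0 0 0 0;1 0 0 0 0'
python3 - <<'E'
from h import *
s=env.sense();print(s['clock'],s['tool_pos'],s['contact_force'])
q=s['eef_rot'];print('jaw deg',np.degrees(2*np.arctan2(q[2],q[1])))
p,d,m,M=snap('wrist','w1');W=cloud(d,m,M)
print(rect(W,(436,65),75,33,46))
E
```

```text
clock: 2.0
tool_pos: [387.8, 258.8, 380.0]
eef_rot: [-0.0, 0.995, 0.099, 0.001]
contact_force: [0.4, 0.1, 0.5]
grip_width: 85.5
clock: 2.75
tool_pos: [435.7, 66.6, 304.9]
eef_rot: [-0.0, 0.991, -0.137, 0.0]
contact_force: [-1.2, -0.3, 0.6]
grip_width: 85.5
2.75 [435.67764574  66.60417876 304.85376646] [-1.16135533 -0.30935368  0.59058108]
jaw deg -15.71954671831784
(11793, array([436.7,  67.8]), array([109.2,  56.4]), 74.3, np.float64(40.4), array([[395.,  23.],
       [449.,   8.],
       [479., 113.],
       [424., 128.]], dtype=float32))
```

```bash
python3 -m inch '1 0.5 0.3 -40 0;1 0 0 -40 0;1 0 0 -30 0;1 0 0 -15 0;1 0 0 0 0;0 0 0 0 0;0 0 0 0 0;0 0 0 0 0' && python3 -m inch '0 0 0 0 0;0 0 0 0 0;0 0 0 20 0;0 0 0 30 0;0 0 0 20 0;0 0 0 0 0'
```

```text
clock: 3.8
tool_pos: [436.2, 67.1, 180.8]
eef_rot: [-0.001, 0.991, -0.137, 0.001]
contact_force: [-0.5, 1.3, 5.2]
grip_width: 55.1
clock: 4.55
tool_pos: [436.2, 66.9, 251.1]
eef_rot: [-0.001, 0.991, -0.137, 0.002]
contact_force: [-0.3, 0.7, -3.4]
grip_width: 54.9
```

```bash
python3 -m inch '0 30 -13 0 0.046;0 30 -13 0 0.046;0 30 -13 0 0.046;0 30 -13 0 0.046;0 30 -13 0 0.046;0 30 -12 0 0.045;0 0 0 0 0;0 0 0 0 0'
python3 - <<'E'
from h import *
s=env.sense();print(s['clock'],s['tool_pos'],s['contact_force'])
q=s['eef_rot'];print('jaw deg',np.degrees(2*np.arctan2(q[2],q[1])))
p,d,m,M=snap('scene','s2');W=cloud(d,m,M)
print(rect(W,(616,-9),75,103,118))
p,d,m,M=snap('side','d2');W=cloud(d,m,M)
print(rect(W,(616,-9),75,100,118))
E
```

```text
clock: 5.55
tool_pos: [614.8, -10.2, 248.4]
eef_rot: [-0.0, 1.0, -0.0, -0.002]
contact_force: [-0.2, 0.5, -3.0]
grip_width: 55.2
5.55 [614.76628942 -10.19390979 248.38834163] [-0.24657403  0.49190292 -2.98918504]
jaw deg -0.01251082162880109
(1110, array([619.5, -11.3]), array([ 71.8, 108.2]), 0.3, np.float64(107.3), array([[583.,  43.],
       [584., -66.],
       [656., -65.],
       [655.,  43.]], dtype=float32))
(726, array([613. , -13.9]), array([109.1,  83.7]), 84.6, np.float64(106.4), array([[566., -64.],
       [650., -72.],
       [660.,  36.],
       [576.,  44.]], dtype=float32))
```

View pics/s2.png

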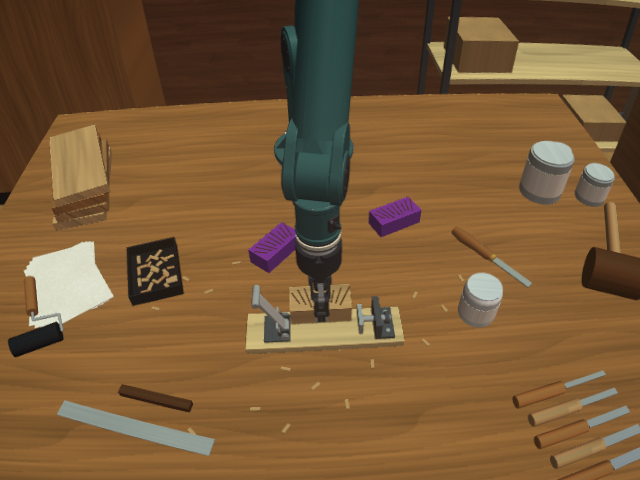

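The block (px 320,303) is held above the board, aligned between the stand and the nose. Lowering it now.

```bash
python3 -m inch '0 1 1 -15 0;0 0 0 -18 0;0 0 0 -10 0;0 0 0 0 0;0 0 0 -2 0;0 0 0 -1 0;0 0 0 0 0' && python3 -m inch '0 0 0 -1 0;0 0 0 -1 0;0 0 0 0 0'
```

```text
clock: 6.52
tool_pos: [617.1, -9.4, 204.0]
eef_rot: [0.0, 1.0, 0.0, 0.0]
contact_force: [0.1, -0.9, -2.7]
grip_width: 55.0
clock: 6.9
tool_pos: [616.9, -9.4, 201.7]
eef_rot: [-0.0, 1.0, 0.0, -0.0]
contact_force: [0.3, 0.3, -2.6]
grip_width: 54.9
```

```bash
python3 -m inch '0 0 0 -1 0;0 0 0 -1 0;0 0 0 0 0' && python3 -m inch '0 0 0 -0.7 0;0 0 0 0 0'&& python3 -m inch '0 0 0 -0.7 0;0 0 0 0 0'
```

```text
clock: 7.28
tool_pos: [616.9, -9.4, 199.6]
eef_rot: [0.0, 1.0, 0.0, -0.0]
contact_force: [-0.3, 0.3, -2.0]
grip_width: 55.2
clock: 7.52
tool_pos: [617.0, -9.4, 199.0]
eef_rot: [0.0, 1.0, 0.0, 0.0]
contact_force: [0.3, -0.1, -2.3]
grip_width: 54.9
clock: 7.78
tool_pos: [616.9, -9.5, 198.9]
eef_rot: [-0.0, 1.0, 0.0, 0.0]
contact_force: [-2.0, 0.8, 5.2]
grip_width: 55.1
```

```bash
python3 -m inch '0 0 1 0.3 0;0 0 1.5 0 0;0 0 1.5 0 0;0 0 1 0 0;0 0 0 0 0' && for i in 1; do python3 -m inch '0 0 1 0 0;0 0 1 0 0;0 0 0 0 0'; done
```

```text
clock: 8.4
tool_pos: [617.5, -4.7, 198.9]
eef_rot: [0.0, 1.0, -0.0, 0.001]
contact_force: [0.7, -4.3, 4.6]
grip_width: 55.1
clock: 8.78
tool_pos: [617.3, -2.7, 198.9]
eef_rot: [0.0, 1.0, -0.0, 0.001]
contact_force: [-0.3, -3.8, 5.7]
grip_width: 55.1
```

```bash
python3 -m inch '0 0 0.5 0.4 0;0 0 1 0 0;0 0 0 0 0' && python3 -m inch '0 0 1 0 0;0 0 1 0 0;0 0 0 0 0'
```

```text
clock: 9.15
tool_pos: [617.0, -0.6, 199.0]
eef_rot: [-0.0, 1.0, 0.0, 0.0]
contact_force: [-0.0, -1.9, 2.6]
grip_width: 55.2
clock: 9.52
tool_pos: [616.9, 1.3, 199.0]
eef_rot: [-0.0, 1.0, 0.0, -0.0]
contact_force: [0.8, -2.8, 3.0]
grip_width: 55.1
```

```bash
python3 -m inch '0 0 1 0 0;0 0 0 0 0'
```

```text
clock: 9.78
tool_pos: [616.8, 2.2, 198.9]
eef_rot: [-0.0, 1.0, 0.0, -0.0]
contact_force: [0.2, -3.0, 2.9]
grip_width: 55.4
```

```bash
python3 -m inch '0 0 1 0 0;0 0 1 0 0;0 0 0 0 0'
```

```text
clock: 10.15
tool_pos: [616.8, 4.3, 198.9]
eef_rot: [-0.0, 1.0, 0.0, -0.0]
contact_force: [0.2, -2.6, 3.0]
grip_width: 55.2
```

```bash
python3 -m inch '0 0 1 0 0;0 0 0 0 0'
```

```text
clock: 10.4
tool_pos: [616.9, 5.2, 198.9]
eef_rot: [-0.0, 1.0, 0.0, -0.0]
contact_force: [0.2, -2.8, 3.0]
grip_width: 55.5
```

```bash
python3 -m inch '0 0 1 0 0;0 0 0 0 0'
```

```text
clock: 10.65
tool_pos: [616.8, 5.3, 199.0]
eef_rot: [0.0, 1.0, -0.0, -0.0]
contact_force: [-0.2, -5.5, 2.6]
grip_width: 54.8
```

```bash
python3 -m inch '0 0 0.7 0 0;0 0 0 0 0'
```

```text
clock: 10.9
tool_pos: [616.8, 5.4, 199.0]
eef_rot: [0.001, 1.0, -0.001, -0.0]
contact_force: [-0.7, -4.6, 2.3]
grip_width: 55.4
```

```bash
python3 -m inch '0 0 0.5 0 0;0 0 0 0 0'
```

```text
clock: 11.15
tool_pos: [616.7, 5.5, 199.0]
eef_rot: [0.001, 1.0, -0.001, -0.0]
contact_force: [-0.5, -6.8, 1.6]
grip_width: 55.3
```

```bash
python3 -m inch '0 0 0.7 0 0;0 0 0 0 0;0 0 0 0 0'
```

```text
clock: 11.52
tool_pos: [616.7, 5.6, 199.0]
eef_rot: [0.001, 1.0, -0.001, -0.0]
contact_force: [-0.8, -8.5, 1.5]
grip_width: 55.4
```

```bash
python3 -m inch '0 0 0 0 0;0 0 0 0 0;0 0 0 0 0;0 0 0 0 0;1 0 0 0 0;1 0 0 0 0;1 0 0 0 0' && python3 -m inch '1 0 0 20 0;1 0 0 40 0;1 0 0 40 0;1 0 0 0 0'
python3 - <<'E'
from h import *
s=env.sense();print(s['clock'],s['tool_pos'],s['contact_force'])
p,d,m,M=snap('wrist','w3');W=cloud(d,m,M)
print(rect(W,(616,6),60,52,64))
P=W.reshape(-1,3);P=P[np.isfinite(P).all(1)]
P=P[(abs(P[:,0]-616)<20)&(P[:,1]>50)&(P[:,1]<80)]
for y in range(52,78,2):
    a=P[(P[:,1]>=y)&(P[:,1]<y+2),2];print(y,len(a),np.percentile(a,[10,50,90]).round(0) if len(a) else '')
E
```

```text
clock: 12.4
tool_pos: [616.9, 9.5, 198.8]
eef_rot: [-0.001, 1.0, 0.001, -0.0]
contact_force: [-0.9, 0.8, -0.7]
grip_width: 85.5
clock: 12.9
tool_pos: [618.5, 7.8, 303.7]
eef_rot: [-0.0, 1.0, -0.0, 0.004]
contact_force: [0.5, -0.6, -0.3]
grip_width: 85.4
12.9 [618.45905806   7.84213619 303.66367532] [ 0.53850931 -0.59921206 -0.31983942]
(14095, array([617.1,   8. ]), array([115.2,  56.3]), 89.9, np.float64(58.4), array([[589., -49.],
       [645., -50.],
       [645.,  66.],
       [589.,  66.]], dtype=float32))
52 197 [58. 59. 60.]
54 195 [58. 59. 59.]
56 230 [58. 59. 59.]
58 235 [58. 58. 60.]
60 232 [54. 54. 55.]
62 201 [54. 55. 56.]
64 194 [54. 55. 55.]
66 199 [54. 54. 55.]
68 272 [18. 43. 54.]
70 164 [18. 19. 45.]
72 169 [18. 19. 45.]
74 176 [18. 19. 45.]
76 140 [18. 19. 45.]
```

View pics/w3.png

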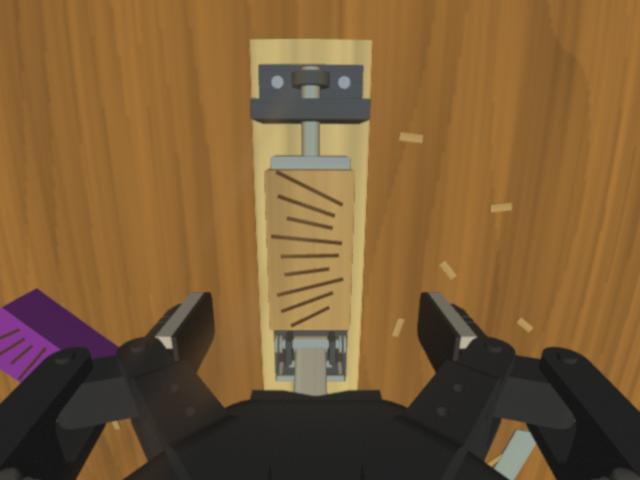

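The block is flush against the nose plate with no gap (px 310,168) and aligned with the board. Next I'll shut the fingers and go behind the stand.

```bash
python3 -m inch '0 0 0 30 0;0 -1 -35 15 0;0 -1 -35 0 0;0 0 -35 0 0;0 0 -35 0 0;0 0 -35 0 0;0 0 0 0 0' && python3 -m inch '0 0 0 -30 0;0 0 0 -30 0;0 0 0 0 0;0 0 0 0 0'
python3 - <<'E'
from h import *
s=env.sense();print(s['clock'],s['tool_pos'],s['contact_force'])
p,d,m,M=snap('side','d4');cv2.imwrite('pics/d4c.png',cv2.resize(p[130:330,300:540,::-1],None,fx=3,fy=3))
E
```

```text
clock: 13.82
tool_pos: [613.7, -170.9, 343.5]
eef_rot: [0.001, 1.0, -0.003, -0.001]
contact_force: [-0.7, 0.3, -0.2]
grip_width: -0.1
clock: 14.32
tool_pos: [615.3, -166.3, 284.4]
eef_rot: [-0.0, 1.0, 0.0, 0.0]
contact_force: [0.6, 0.5, 0.8]
grip_width: -0.2
14.325 [ 615.2924868  -166.29613893  284.44786803] [0.64426706 0.46440304 0.77316748]
```

View pics/d4c.png

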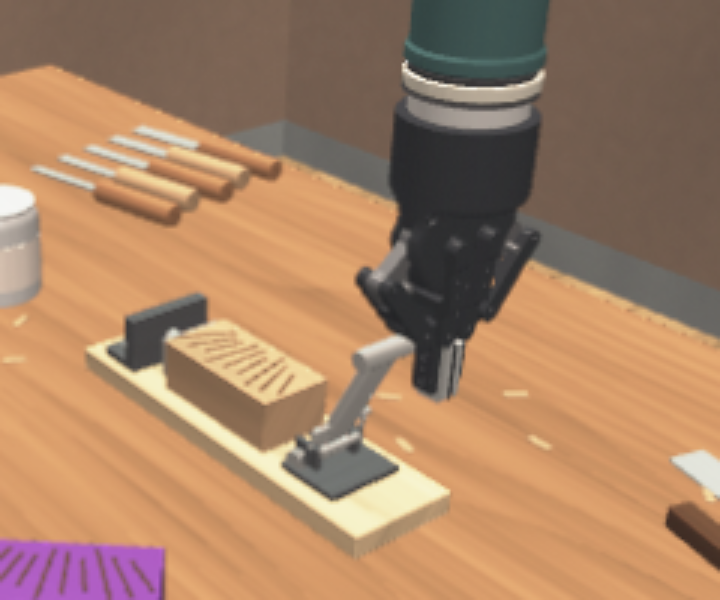

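Fingers are behind the crossbar (crop px 440,380) and clear of it. I'll push gently.

```bash
python3 -m inch '0 0 5 0 0;0 0 5 0 0;0 0 3 0 0;0 0 3 0 0;0 0 3 0 0;0 0 3 0 0;0 0 3 0 0' && python3 -m inch '0 0 3 0 0;0 0 3 0 0;0 0 3 0 0'
```

```text
clock: 15.25
tool_pos: [614.9, -142.0, 284.0]
eef_rot: [0.0, 1.0, -0.0, 0.0]
contact_force: [-0.8, -4.6, -0.2]
grip_width: -0.0
clock: 15.62
tool_pos: [614.8, -137.2, 285.4]
eef_rot: [0.003, 1.0, -0.002, 0.001]
contact_force: [-0.8, -7.6, 6.0]
grip_width: -0.1
```

```bash
python3 -m inch '0 0 3 0.5 0;0 0 3 0.5 0;0 0 3 0.5 0;0 0 3 0.5 0' && python3 -m inch '0 0 3 0.5 0;0 0 3 0.5 0;0 0 3 0 0;0 0 3 0 0'
```

```text
clock: 16.12
tool_pos: [615.4, -122.9, 287.0]
eef_rot: [0.001, 1.0, -0.001, 0.001]
contact_force: [0.9, -4.3, 4.2]
grip_width: 0.0
clock: 16.62
tool_pos: [614.7, -107.9, 286.6]
eef_rot: [-0.001, 1.0, 0.0, -0.001]
contact_force: [-0.2, -1.7, 1.6]
grip_width: -0.0
```

```bash
python3 -m inch '0 0 3 0 0;0 0 3 0 0;0 0 3 0 0;0 0 3 0 0;0 0 3 0 0;0 0 0 0 0'
```

```text
clock: 17.38
tool_pos: [615.0, -93.4, 286.9]
eef_rot: [-0.0, 1.0, 0.0, -0.0]
contact_force: [0.0, -0.3, 0.3]
grip_width: 0.1
```

It has probably snapped over. I'll back off, rise and check.

```bash
python3 -m inch '0 0 -15 0 0;0 0 -30 0 0;0 0 -20 30 0;0 0 -10 50 0;0 -50 -20 20 0;0 -50 -20 0 0;0 0 0 0 0'
python3 - <<'E'
from h import *
s=env.sense();print(s['clock'],s['tool_pos'],s['contact_force'])
p,d,m,M=snap('scene');W=cloud(d,m,M)
print(rect(W,(616,20),50,56,64)); print('tip',rect(W,(616,-50),60,66,120))
a=cv2.resize(p[230:370,230:420,::-1],(780,575));
cv2.imwrite('pics/s5.png',a)
p,d,m,M=snap('side');cv2.imwrite('pics/d5.png',cv2.resize(p[180:330,300:480,::-1],(720,600)))
E
```

```text
clock: 18.25
tool_pos: [509.7, -213.0, 387.4]
eef_rot: [0.0, 1.0, -0.004, -0.002]
contact_force: [0.7, 0.2, -0.5]
grip_width: 0.4
18.25 [ 509.68625388 -212.98846311  387.396724  ] [ 0.7467508   0.19320852 -0.51189689]
(962, array([615.6,  17.2]), array([92.7, 59. ]), 89.5, np.float64(57.9), array([[586., -29.],
       [645., -29.],
       [646.,  63.],
       [587.,  64.]], dtype=float32))
tip (401, array([614.2, -30.1]), array([45.4, 47.7]), 87.1, np.float64(99.0), array([[589., -52.],
       [637., -54.],
       [639.,  -9.],
       [592.,  -6.]], dtype=float32))
```

View pics/d5.png

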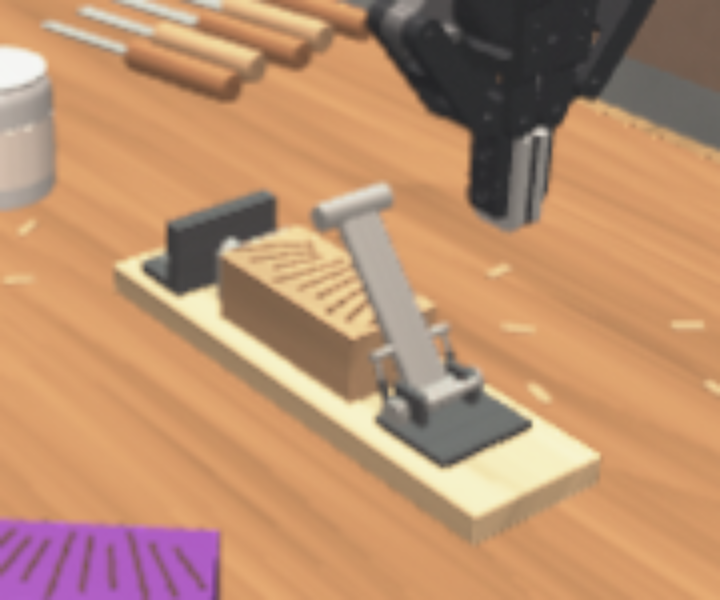

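View pics/s5.png

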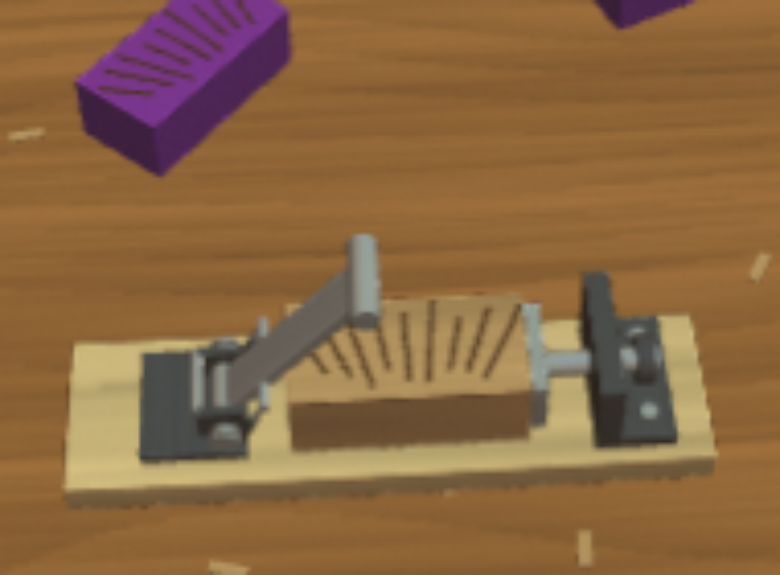

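The stand's bar rests on the block's top rear edge. The tip is about 68 mm ahead of the hinge, so the stand angle is about 1.2, within the clamped range. The block is still flush on the plate and the hand is clear.

```bash
python3 -c "
from bench import env
print(env.sense()['joint_vel'].round(3)); print(env.job_done())"
```

```text
[-0.022  0.022 -0.029 -0.035 -0.002 -0.002 -0.003]
the job is handed in; nothing more can be done
None
```

The wooden block is clamped on the jig board, and I handed the job in at about 18 s of the 54 s allowed.

- **Placing:** I laid the block along the board and slid it to the nose plate. I pressed it home with about 8.5 N (some of it friction) for over half a second, with the stand still tipped back.
- **Clamping:** I released the block and pushed the stand over from behind with the shut fingers. The highest reading was about 10 N, taken at the end of each move. The stand snapped over onto the block, and I took the hand away.

**Last checks:**
- The pictures show the block flush on the nose plate and in line with the board to within about 0.5°.
- The stand's bar rests on the block's top rear edge at about 1.2 rad, inside the expected 1.0 to 1.4.
- The robot was touching nothing.
- I did not measure the ink tin, chip tray and gouge again at the end. The arm never went near them.
- No check failed or disagreed.

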